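Copy a seized bracket's angle to a new one with a bevel gauge

ROBOT

A 6-joint arm with a two-finger parallel gripper is mounted at the origin on the work surface. World frame = base frame: x ahead of the robot, y to its left, z up, the work surface at z = 0. Lengths are in m, angles in degrees, forces in N, time in s.
With the tool pointing down it reaches from about 0.25 to 0.725 m from the base axis. Payload 9.7 kg.
Tool frame: the origin (TCP) lies between the finger pads; the fingertips stand 22 mm ahead of it and the grasp point (between the pads) lies 3 mm ahead of it; z points along the fingers, y is the line along which they close (so a half turn about z gives the same grasp; the last joint's range is limited). The gripper opens to 85 mm and grips with 20 to 120 N. Pads are 22 mm wide; open, the fingers measure 114 mm over their backs; the gripper's body (76 mm by 85 mm) begins 54 mm behind the grasp point. The pads swing forward as they close: fully open they stand 13 mm farther back than shut.
Start: joints at [-76.203, 4.979, 10.078, 95.1, 0, 90], TCP at [0.131, -0.534, 0.253] pointing down, gripper open.
Joint ranges: [-179.16, 179.16], [-48.56, 103.87], [-65.8, 70.77], [-126.05, 130.52], [-82.76, 87.17], [-180, 180]. Speed limits (degrees/s): [127.2, 127.2, 147.25, 180, 180, 180].

INTERFACE

Orientations are given as [roll, pitch, yaw] about the fixed x, y, z axes, in that order (R = Rz(yaw) Ry(pitch) Rx(roll)).
In Python, from workcell import bot, viewer, finder gives the robot as it stands.
- The arm moves only by the tool move_arm, never from a script. Its arguments are lists of equal length, an entry for each row: "offset": the shift along the tool's x, y, z in cm, a list of three; "twist": the turn, a rotation vector about the tool's x, y, z in rad, a list of three; "grip": the opening, from 0 (shut) to 1 (fully open). In form: {"offset": [[x, y, z], ...], "twist": [[ax, ay, az], ...], "grip": [grip, ...]}. A call has 1 to 5 rows; each row shifts and turns the commanded pose from where the row before left it, along the tool's axes as they then stand; what a row does not reach is not made up. A row lasts 1/10 s, in which the tool goes at most 50 mm and 8.59 degrees, less where a joint would pass 70% of its speed; a pose out of reach is approached as far as the arm can. A call is refused whole if a number of a shift passes 5 or a number of a turn 0.15, either way. A call with a gripper value outside its range is refused whole. The fingers move at their own pace and stop on an object; "force" is the grip in N (left out, the last holds). Time passes only in rows, so rows that do not move let the fingers close. It gives the time, the measured TCP pose, the force, the opening and the grip force at its end, in the units of the state.
- bot.get_obs(): the state, without advancing time (a new reading comes with each control period).
- viewer.camera(name): name is "side" or "top" or "wrist"; returns a dict with "color" (384x512x3 uint8, red, green, blue), "depth" (384x512 float32, m along the optical axis (not along the pixel's ray), 0 where there is no reading), "vfov" (degrees; the focal length in pixels is half the picture's height over the tangent of half this angle, whatever the lens; pixels are square), "cx", "cy" (the principal point, pixels), "position" and "attitude" of the camera in the world; the wrist camera has in their place "tool_from_camera" (4x4, takes a point from camera to tool coordinates, whose origin is the TCP and whose axes are the flange's). Camera axes: x right, y down, z forward; pixel columns grow to the right and rows downward; lengths in m; the calibration is good to about 2 mm. A picture is of the moment at which its call begins: read the wrist's pose just before it.
- bot.job_done(): hands the job in; it is judged then, once.
Trained networks look in a picture, given as the dict that the camera call returned (one of the last four; its "shot" number tells which), for a name from the list of things; names that differ only in an ending like _2 or _b are one class to them, and where a whole thing is asked for, a point or a joint stands for the part that bears it (a point fixed in the world has none). Each returns a list of dicts, best first, with "p" (0 to 1); they miss things now and then, are a little off and sometimes report something else, mostly with a low value. They report only what shows in the picture. A call takes as long as a camera call. They do not tell look-alikes from the thing itself.
- finder.boxes_of(picture, thing): "position" ([column, row] in pixels, amid what is visible of it).
- finder.pinpoint(picture, thing): "position" ([column, row] in pixels: a listed point, or the origin of a listed thing).
The state is a dict: "time": time; "q": joint angles; "qd": joint speeds; "joint_efforts": joint torques, N m; "ee_pos": TCP position; "tcp_rot": TCP orientation; "wrist_force": force on the tool from outside, world axes, zero at the start; "torque": the same for the moment, N m; "opening": finger opening in m; "grasp_force": force on a finger pad.
Only numpy, scipy, OpenCV 4.12 (cv2) and the standard library are available. Lean on these libraries where they do the work, as an engineer would, in place of code of your own. Each camera call takes 0.05 s, during which the arm holds its last target. There are 200 camera calls.

TASK

Copy the angle of the old yellow bracket's seized copper leaf to the new blue bracket: press the bevel gauge home in the old corner with a steady 5 to 10 N, stock flat along the yellow leg and blade flat along the copper leaf, then push its red lever fully down to lock it there. Slide the locked gauge along the blue leg and press it home in the new corner just as gently, so that its blade alone swings the aluminium leaf to the same angle. Draw the gauge back out and leave it locked, lying flat and well clear of both corners, without disturbing the bottle, cup or card reader.

Things in the scene. Friction and masses are not known exactly. Their poses are not given: they have to be found in the camera images.
- old_bracket_corner (a point): Corner of the old bracket: on its hinge axis, 8 mm above the table. Frame: x runs ahead along the yellow leg to the corner, y from the leg into the open corner, z up. The leg is a fixed upright wall, x = -92 to -2 mm, y = -8 to 0, 16 mm high; its face at y = 0 is the reference face. A 3 mm high flange lies behind it to y = -33 mm.
- old_leaf (a joint): Angle (rad) of the copper leaf: 0 = straight ahead along the corner's +x, growing counter-clockwise from above; 0.85 to 1.2. Seized, cannot be moved. The leaf is an upright plate; its inner face contains the hinge axis, runs from 2 to 92 mm from it and is 2 to 20 mm above the table; it is 5 mm thick. A rubber facing covers its inner face (see old_facing).
- old_leaf_mid (a point): Middle of the copper leaf's inner face, 47 mm from the hinge axis, 11 mm above the table; x along the leaf outward, y out of the inner face into the corner, z up.
- new_bracket_corner (a point): The corner of the new bracket, blue leg and bare aluminium leaf: same sizes and same frame as old_bracket_corner, and parallel to it.
- new_leaf (a joint): Angle (rad) of the aluminium leaf, as old_leaf; starts at 1.4 to 1.55, folded in too far. Its stiff hinge turns under 0.1 N m and stays as left: pushed near its far end it yields at about 1.5 N. With the gauge seated and the blade flat on it, the gauge's hub bears on it close to the hinge and the resistance climbs to over 12 N before it is forced past the gauge's angle.
- new_leaf_mid (a point): Middle of the aluminium leaf's inner face, as old_leaf_mid.
- gauge_grip (a point): Centre of the gauge's wooden grip block, 35 mm above the table; 28 mm long (x), 16 mm wide (y), top at 55 mm. Frame: x ahead along the stock to the pivot, y to the blade's side, z up. The stock under it is 20 mm wide, 15 mm high, from 30 mm behind this point to 66 mm ahead; its flat side at y = -10 mm goes against a bracket's leg. Grip across y.
- gauge_pivot (a point): The gauge's pivot axis, 82 mm ahead of gauge_grip, 8 mm above the table; same axes. The steel hub around it has 10 mm radius. Seated in a corner of leaf angle a with facing thickness t (mm), the pivot is 10 mm from the leg's face and from the facing: at x = -10*tan(a/2) - t/sin(a), y = 10 mm in the corner's frame.
- blade (a joint): Angle (rad) of the gauge's steel blade: 0 = straight ahead from the stock, growing counter-clockwise from above. Starts at 0.5 to 0.65, so its tip meets the leaf first and is swung round as the gauge slides forward into a corner. Unlocked it turns under 0.03 N m, locked it holds over 0.2 N m. It reaches 80 mm from the pivot, is 20 mm wide, 6 mm thick, 5 to 11 mm above the table.
- blade_mid (a point): Middle of the blade, 40 mm from the pivot; x along the blade outward, z up.
- lock_lever (a joint): Angle (rad) of the red lock lever on top of the stock: 0 = raised (unlocked), 0.70 = fully down (locked; it stays where it is left). Pressing it down near its end takes about 6 to 12 N.
- lock_tip (a point): End of the red lever, on its centre line, 5 mm from its last edge, 3.5 mm under its top face. It swings 32 mm about a hinge 18 mm behind the pivot and 20 mm above the table: raised it is 40 mm above the table and 42 mm behind the pivot; fully down 20 mm above the table, 50 mm behind the pivot, 18 mm ahead of the grip block.
- gauge: The bevel gauge (0.4 kg): dark wooden stock, steel blade, red lever. Origin on the pivot axis at the stock's underside, axes as gauge_grip. It starts on the right, beside the mat, lying flat.
- old_bracket: The old bracket, yellow with copper leaf, screwed down on a thin green mat beside the new one, the two parallel, in either order. Origin on its hinge axis at table height, axes as its corner.
- new_bracket: The new bracket, blue with aluminium leaf, screwed down. Origin on its hinge axis at table height, axes as its corner.
- detergent: Blue detergent bottle, 64 mm across, 170 mm tall, standing beyond the mat; origin under its centre.
- token_cup: Orange cup, 72 mm across, 70 mm tall, to the left; origin under its centre.
- card_reader: White card reader box, 70 x 100 x 57 mm, beyond the mat; origin under its centre.
- old_facing: Black rubber facing on the copper leaf's inner face, which the blade and hub meet; 3 to 18 mm above the table. It is flat and parallel to the leaf, 0.5 to 4.5 mm thick, differs each time and between the brackets, and is not measured: the position given here is not that of its surface. Only feel tells when the gauge is home.
- new_facing: Black rubber facing on the aluminium leaf's inner face, as old_facing, of its own unknown thickness from 0.5 to 4.5 mm.
Not all that is in view belongs to the job. Of the things that look like the old_bracket, the smaller one is meant. Of the things that look like the new_bracket, the larger one is meant.

How it is judged (in metres and radians):
On the way, in this order (a step that is already met when the one before it is completed fails the run):
1. the gauge is pressed home in the old bracket's corner (over 2.5 N on the leaf's facing): stock along the yellow leg, blade along the copper leaf (y of gauge_pivot in the frame of old_bracket_corner below 0.0125 m and horizontal distance between gauge_pivot and old_bracket_corner below 0.019 m and angle between the x axis of gauge_pivot and the x axis of old_bracket_corner, either way round below 0.04 rad and height (world z) of gauge_pivot below 0.014 m and angle between the x axis of blade_mid and the x axis of old_leaf_mid, either way round below 0.035 rad and contact force between gauge and old_facing above 2.5 N), for 0.2 s.
2. the gauge is locked there, its lever fully down (value of joint lock_lever above 0.64 rad and horizontal distance between gauge_pivot and old_bracket_corner below 0.021 m and angle between the x axis of blade_mid and the x axis of old_leaf_mid, either way round below 0.035 rad), for 0.2 s.
3. the locked gauge is pressed home in the new bracket's corner (over 2.5 N on the leaf's facing) and has swung its leaf to the old leaf's angle (y of gauge_pivot in the frame of new_bracket_corner below 0.0125 m and horizontal distance between gauge_pivot and new_bracket_corner below 0.019 m and angle between the x axis of gauge_pivot and the x axis of new_bracket_corner, either way round below 0.04 rad and value of joint lock_lever above 0.64 rad and height (world z) of gauge_pivot below 0.014 m and angle between the x axis of blade_mid and the x axis of new_leaf_mid, either way round below 0.04 rad and angle between the x axis of new_leaf_mid and the x axis of old_leaf_mid, either way round below 0.035 rad and contact force between gauge and new_facing above 2.5 N), for 0.2 s.
At the end, for the whole second after the job is handed in: The aluminium leaf stands within 0.035 rad (2 degrees) of the copper leaf's angle; the gauge is still locked (lever above 0.64 rad), lies flat on the table at rest, touches neither bracket and its pivot is more than 40 mm from both corners (angle between the x axis of new_leaf_mid and the x axis of old_leaf_mid, either way round below 0.035 rad and value of joint lock_lever above 0.64 rad and horizontal distance between gauge_pivot and new_bracket_corner above 0.04 m and horizontal distance between gauge_pivot and old_bracket_corner above 0.04 m and contact force between gauge and new_bracket below 0.1 N and contact force between gauge and old_bracket below 0.1 N and height (world z) of gauge_pivot below 0.014 m and angle between gauge_pivot's own z axis and vertical below 0.1 rad and linear speed of gauge below 0.02 m/s).
It fails at once if the gauge is pressed on the old bracket's leaf facing with more than 25 N (contact force between gauge and old_facing above 25 N).
It fails at once if the gauge is pressed on the new bracket's leaf facing with more than 25 N (contact force between gauge and new_facing above 25 N).
It fails at once if the robot itself pushes the new bracket (contact force between any of the fingers, the arm and new_bracket above 1 N).
It fails at once if the bottle, the cup or the card reader is moved by more than 20 mm (distance of any of detergent, token_cup, card_reader from where it was at the start of the episode above 0.02 m).
It also fails if it takes over 66 s, if anything falls off the work surface, if the arm or the gripper's body presses on something with over 40 N, if the wrist force passes 120 N, or if a joint passes its speed limit or range.

## Working session

There is one attempt and no reset: what is moved stays moved. The work goes in short steps, Python scripts to look and compute and a tool call to move; the robot and the scene stay as the last step left them, time stands still between calls to the robot, and variables do not carry over. Pictures are saved under pics/ and viewed, at most 10 in all, crops included, and the job is handed in when it is done.

Besides the shell and the picture viewer there is one more tool, called after "Call:" as name(argument=value, ...) on one line, values as JSON. move_arm: Moves the arm, as the interface text tells. Its arguments: {"type":"object","properties":{"offset":{"type":"array","items":{"type":"array","items":{"type":"number"}}},"twist":{"type":"array","items":{"type":"array","items":{"type":"number"}}},"grip":{"type":"array","items":{"type":"number"}},"force":{"type":"number"}},"required":["offset","twist","grip"]}

```bash
mkdir -p pics; ls; cat > h.py <<'E'
import numpy as np, cv2
from workcell import bot, viewer, finder
from scipy.spatial.transform import Rotation as R
def save(p,n): cv2.imwrite('pics/'+n,p['color'][:,:,::-1])
def cam(p,obs=None):
    f=p['color'].shape[0]/2/np.tan(np.radians(p['vfov'])/2)
    if 'tool_from_camera' in p:
        T=np.eye(4);T[:3,:3]=R.from_euler('xyz',np.array(obs['tcp_rot']),degrees=True).as_matrix();T[:3,3]=obs['ee_pos']
        T=T@np.array(p['tool_from_camera']);return f,T[:3,:3],T[:3,3]
    a=np.array(p['attitude'])
    M=a if a.shape==(3,3) else R.from_euler('xyz',a,degrees=True).as_matrix()
    return f,M,np.array(p['position'])
def onz(p,uv,z,obs=None):
    f,M,o=cam(p,obs);d=M@np.array([(uv[0]-p['cx'])/f,(uv[1]-p['cy'])/f,1]);return o+d*(z-o[2])/d[2]
E
python3 - <<'E'
from h import *
o=bot.get_obs();print({k:np.round(v,3) for k,v in o.items()})
for n in ['top','side','wrist']:
    p=viewer.camera(n);save(p,n+'0.png')
    print(n,{k:v for k,v in p.items() if k not in('color','depth')})
    if n=='top':
        for t in ['old_bracket_corner','new_bracket_corner','old_leaf_mid','new_leaf_mid','gauge_grip','gauge_pivot','blade_mid','lock_tip','detergent','token_cup','card_reader']:
            z={'gauge_grip':.035,'old_bracket_corner':.008,'new_bracket_corner':.008,'gauge_pivot':.008,'lock_tip':.04,'old_leaf_mid':.011,'new_leaf_mid':.011,'blade_mid':.008}.get(t,0)
            for d in finder.pinpoint(p,t): print(t,round(d['p'],2),np.round(d['position'],1),np.round(onz(p,d['position'],z),4))
a=cv2.imread('pics/top0.png')
E
```

```text
pics
{'time': np.float64(0.0), 'q': array([-7.6203e+01,  5.0110e+00,  1.0034e+01,  9.5098e+01, -1.0000e-03,
        8.9999e+01]), 'qd': array([-0.062,  0.091, -0.011, -0.117, -0.144, -0.007]), 'joint_efforts': array([-4.0000e-03, -5.2039e+01,  4.6480e+01,  1.6000e-02, -0.0000e+00,
        0.0000e+00]), 'ee_pos': array([ 0.131, -0.534,  0.253]), 'tcp_rot': array([-1.79925e+02,  1.00000e-03,  1.37980e+01]), 'wrist_force': array([0.361, 0.231, 0.093]), 'torque': array([-0.007, -0.012, -0.002]), 'grasp_force': np.float64(0.0), 'opening': np.float64(0.085)}
top {'vfov': 49.70240308791499, 'cx': 258.49198723775726, 'cy': 188.09609845560686, 'position': array([0.3677589 , 0.05609619, 1.19319928]), 'attitude': array([-172.82651929,    0.36329357,  -88.48519121]), 'shot': 1}
old_bracket_corner 0.81 [210.1 158.2] [0.6007 0.2107 0.008 ]
old_bracket_corner 0.8 [164.6 303.2] [0.1866 0.3207 0.008 ]
new_bracket_corner 0.65 [292.5 168.7] [ 0.5758 -0.0294  0.008 ]
new_bracket_corner 0.58 [369.7 261.2] [ 0.3174 -0.2508  0.008 ]
new_bracket_corner 0.54 [198.8 149.2] [0.6266 0.2447 0.008 ]
new_bracket_c
[... 750 characters left out ...]
0.7834 0.0538 0.    ]
side {'vfov': 52.94472264049612, 'cx': 257.56157233891554, 'cy': 189.1931520748595, 'position': array([-0.02433446,  0.73154714,  0.54506818]), 'attitude': array([-120.02747148,    0.43117448, -142.43117271]), 'shot': 2}
wrist {'vfov': 68.38458616225178, 'cx': 257.8166445621465, 'cy': 190.45012076629803, 'tool_from_camera': array([[-8.91782168e-04, -9.49418878e-01, -3.14011145e-01,
         8.08391489e-02],
       [ 9.99999560e-01, -7.55710707e-04, -5.55062352e-04,
        -6.27648341e-05],
       [ 2.89685091e-04, -3.14011502e-01,  9.49419134e-01,
        -1.20190250e-01],
       [ 0.00000000e+00,  0.00000000e+00,  0.00000000e+00,
         1.00000000e+00]]), 'shot': 3}
```

View pics/top0.png

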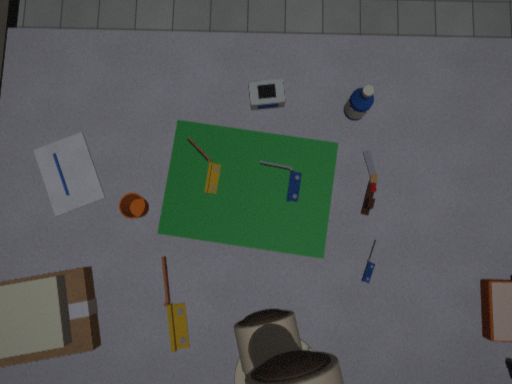

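View pics/side0.png

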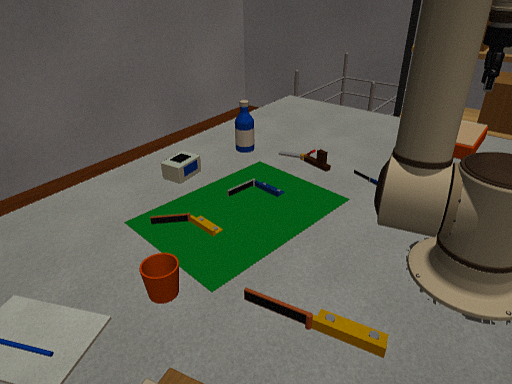

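The yellow brackets are at (210,158) on the mat and at (170,310). The one on the mat is smaller, so it is the one meant. The blue brackets are at (293,180) on the mat and at (370,265). The one on the mat is larger, so it is the one meant. The gauge is at (370,195). I'll confirm these in an enlarged crop while moving towards the gauge.

```bash
python3 - <<'E'
import cv2
a=cv2.imread('pics/top0.png')[120:360,130:400]
cv2.imwrite('pics/crop1.png',cv2.resize(a,None,fx=2.5,fy=2.5,interpolation=cv2.INTER_CUBIC))
E
```

```text
(no output)
```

View pics/crop1.png

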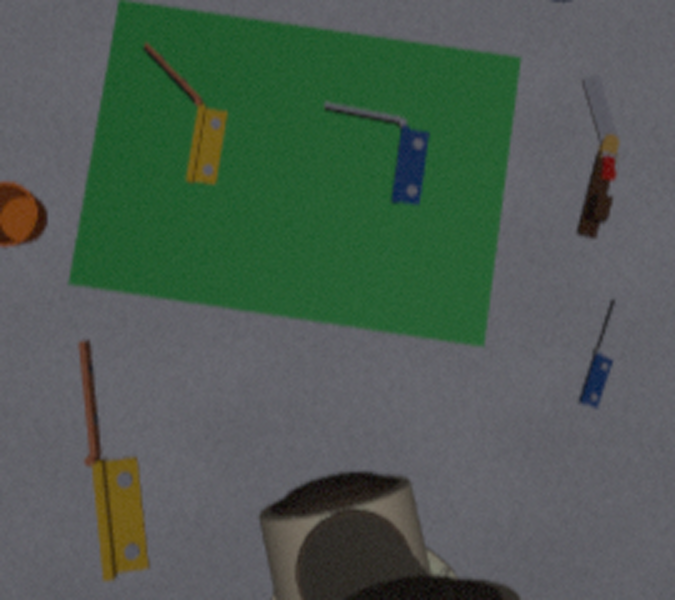

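Call:
move_arm(offset=[[4, -2, 0], [4, -2, 0], [4, -2, 0], [4, -2, 0], [4, -2, 0]], twist=[[0, 0, 0], [0, 0, 0], [0, 0, 0], [0, 0, 0], [0, 0, 0]], grip=[1, 1, 1, 1, 1])

```text
time: 1.2
ee_pos: [0.3026, -0.388, 0.2535]
tcp_rot: [180.0, -0.0, 13.8]
wrist_force: [1.2, -1.2, 0.2]
opening: 0.0855
grasp_force: 0.0
```

Call:
move_arm(offset=[[4, -2, 0], [4, -2, 0], [4, -2, 0], [4, -2, 0], [3, -2, 0]], twist=[[0, 0, 0], [0, 0, 0], [0, 0, 0], [0, 0, 0], [0, 0, 0]], grip=[1, 1, 1, 1, 1])

```text
time: 1.7
ee_pos: [0.4639, -0.2452, 0.2532]
tcp_rot: [180.0, -0.0, 13.8]
wrist_force: [-0.9, -0.5, -1.0]
opening: 0.0853
grasp_force: 0.0
```

Call:
move_arm(offset=[[0, 0, 0], [0, 0, 0], [0, 0, 0], [0, 0, 0]], twist=[[0, 0, 0.12], [0, 0, 0.12], [0, 0, 0.12], [0, 0, 0]], grip=[1, 1, 1, 1])

```text
time: 2.1
ee_pos: [0.4623, -0.2468, 0.2533]
tcp_rot: [180.0, -0.0, -6.9]
wrist_force: [0.2, 0.1, -0.1]
opening: 0.0853
grasp_force: 0.0
```

```bash
cat > look.py <<'E'
from h import *
import sys
Z={'gauge_grip':.035,'old_bracket_corner':.008,'new_bracket_corner':.008,'gauge_pivot':.008,'lock_tip':.04,'old_leaf_mid':.011,'new_leaf_mid':.011,'blade_mid':.008}
def look(name,things,n=3,pmin=.3):
    o=bot.get_obs();p=viewer.camera('wrist');save(p,name)
    print('t',o['time'],np.round(o['ee_pos'],4),np.round(o['tcp_rot'],2),np.round(o['wrist_force'],1))
    for t in things:
        for d in finder.pinpoint(p,t)[:n]:
            if d['p']>pmin: 
                u,v=np.round(d['position']).astype(int);print(t,round(d['p'],2),np.round(d['position'],1),np.round(onz(p,d['position'],Z[t],o),4),'dz',np.round(p['depth'][min(v,383),min(u,511)],3))
    return o,p
E
python3 - <<'E'
from look import *
look('w1.png',Z)
E
```

```text
t 2.1 [ 0.4623 -0.2468  0.2533] [180.    -0.    -6.91] [ 0.2  0.1 -0.1]
gauge_grip 0.67 [250.3 151.2] [ 0.482  -0.2397  0.035 ] dz 0.322
new_bracket_corner 0.96 [66.2 90.9] [ 0.5779 -0.0249  0.008 ] dz 0.34
new_bracket_corner 0.61 [266.2 251.2] [ 0.3279 -0.2424  0.008 ] dz 0.424
gauge_pivot 0.74 [263.4  84.8] [ 0.5556 -0.2646  0.008 ] dz 0.336
lock_tip 0.91 [258.1 115.6] [ 0.5224 -0.2541  0.04  ] dz 0.32
new_leaf_mid 0.76 [26.1 88.2] [0.5864 0.0202 0.011 ] dz 0.332
new_leaf_mid 0.43 [275.2 235.3] [ 0.3537 -0.2581  0.011 ] dz 0.401
blade_mid 0.89 [249.3  49.4] [ 0.5962 -0.2527  0.008 ] dz 0.328
```

View pics/w1.png

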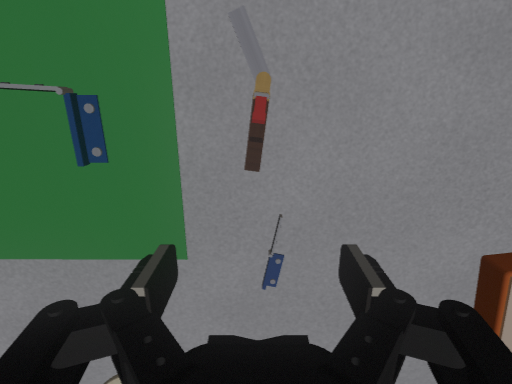

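The crop confirms the choice: the mat brackets at (205,140) and (408,165) are the smaller yellow and the larger blue. In the wrist view the gauge is at (255,120), with its hub at (263,84) and grip at about (252,150). I'll use depth to get the gauge pose.

```bash
cat >> h.py <<'E'
def cloud(p,obs=None):
    f,M,o=cam(p,obs);h,w=p['depth'].shape;v,u=np.mgrid[:h,:w];d=p['depth']
    P=np.stack([(u-p['cx'])/f*d,(v-p['cy'])/f*d,d],-1)@M.T+o
    P[d<=0]=np.nan;return P
E
python3 - <<'E'
from look import *
o=bot.get_obs();p=viewer.camera('wrist');P=cloud(p,o);c=p['color'].astype(int)
print('table z',np.nanmedian(P[150:240,330:350,2]))
S=P[60:190,225:290];C=c[60:190,225:290]
for lo,hi in [(.01,.02),(.045,.06),(.03,.045)]:
    q=S[(S[...,2]>lo)&(S[...,2]<hi)]
    if len(q)<10: print(lo,len(q));continue
    r=cv2.minAreaRect((q[:,:2]*1e3).astype(np.float32));print(lo,len(q),q.mean(0).round(4),[np.round(x,1) for x in r])
red=(C[...,0]>110)&(C[...,1]<60);q=S[red];print('red',q.mean(0),cv2.minAreaRect((q[:,:2]*1e3).astype(np.float32)))
for n,dd in [('row',range(60,180,8))]:
    for v in dd:
        row=P[v,225:290,2];g=np.where(row>.006)[0]
        if len(g):print(v,g[0]+225,g[-1]+225,P[v,225+g[0],:2].round(4),P[v,225+g[-1],:2].round(4),np.nanmax(row).round(4))
E
```

```text
table z -0.0005616778426146829
0.01 958 [ 0.5337 -0.2551  0.0139] [array([ 517.5, -252.4]), array([ 30.2, 133.5]), np.float64(81.3)]
0.045 382 [ 0.4853 -0.2448  0.0538] [array([ 495.1, -247.1]), array([16. , 54.5]), np.float64(76.7)]
0.03 245 [ 0.5226 -0.2545  0.0385] [array([ 516.4, -252.8]), array([14.8, 43.4]), np.float64(75.5)]
red [nan nan nan] ((529.66259765625, -256.24322509765625), (12.353049278259277, 27.94892120361328), 72.06993865966797)
60 246 264 [ 0.585  -0.2474] [ 0.5825 -0.2684] 0.0119
68 250 267 [ 0.5758 -0.251 ] [ 0.5735 -0.271 ] 0.0119
76 253 270 [ 0.5667 -0.2534] [ 0.5643 -0.2736] 0.017
84 255 269 [ 0.5574 -0.2547] [ 0.5553 -0.2712] 0.0157
92 253 269 [ 0.5486 -0.2514] [ 0.5464 -0.27  ] 0.0248
100 252 268 [ 0.5398 -0.2489] [ 0.5376 -0.2678] 0.0293
108 251 267 [ 0.5307 -0.2465] [ 0.5284 -0.2659] 0.0365
116 250 266 [ 0.5214 -0.2441] [ 0.5192 -0.2636] 0.0442
124 249 265 [ 0.5122 -0.2417] [ 0.5097 -0.2613] 0.0159
132 248 263 [ 0.5026 -0.2391] [ 0.5002 -0.2578] 0.0158
140 247 262 [ 0.4929 -0.2366] [ 0.4907 -0.2554] 0.0513
148 246 261 [ 0.4828 -0.2339] [ 0.4875 -0.2533] 0.0555
156 245 260 [ 0.4727 -0.2313] [ 0.4787 -0.2512] 0.056
164 244 259 [ 0.4625 -0.2286] [ 0.4694 -0.2489] 0.0555
```

Call:
move_arm(offset=[[0, -4.1, 0], [0, -4.1, 0], [0, -4.1, 0], [0, -4.1, 0], [0, -4.1, 0]], twist=[[0, 0, 0], [0, 0, 0], [0, 0, 0], [0, 0, 0], [0, 0, 0]], grip=[1, 1, 1, 1, 1])

```text
time: 3.1
ee_pos: [0.4856, -0.0495, 0.2534]
tcp_rot: [-179.6, -0.0, -6.0]
wrist_force: [-0.1, 0.5, 1.2]
opening: 0.0853
grasp_force: 0.0
```

Call:
move_arm(offset=[[0, -4.1, 0], [0, -4.1, 0], [0, -4.1, 0], [0, 0, 0], [0, 0, 0]], twist=[[0, 0, 0], [0, 0, 0], [0, 0, 0], [0, 0, 0], [0, 0, 0]], grip=[1, 1, 1, 1, 1])

```text
time: 3.6
ee_pos: [0.4921, 0.0047, 0.256]
tcp_rot: [-176.9, 0.0, -1.1]
wrist_force: [-0.4, -1.3, -0.0]
opening: 0.0855
grasp_force: 0.0
```

```bash
python3 - <<'E'
from look import *
o,p=look('w2.png',['old_bracket_corner','new_bracket_corner','old_leaf_mid','new_leaf_mid'])
np.savez('w2.npz',P=cloud(p,o),c=p['color'])
a=cv2.imread('pics/w2.png');cv2.imwrite('pics/w2b.png',cv2.resize(a,None,fx=1.5,fy=1.5))
E
```

```text
t 3.6 [0.4921 0.0047 0.256 ] [-1.7687e+02  5.0000e-02 -1.0700e+00] [-0.4 -1.3 -0. ]
old_bracket_corner 0.71 [103.7  78. ] [0.5992 0.2093 0.008 ] dz 0.354
old_bracket_corner 0.42 [66.  53.1] [0.6286 0.2513 0.008 ] dz 0.339
new_bracket_corner 0.97 [438.8 268.5] [ 0.3313 -0.2417  0.008 ] dz 0.42
new_bracket_corner 0.66 [293.4  93.8] [ 0.5758 -0.0267  0.008 ] dz 0.334
old_leaf_mid 0.73 [ 70.1 302.7] [0.2582 0.3319 0.011 ] dz 0.101
old_leaf_mid 0.64 [65.2 51.3] [0.6301 0.2497 0.011 ] dz 0.335
old_leaf_mid 0.39 [477.6 172.9] [ 0.4754 -0.2627  0.011 ] dz 0.323
new_leaf_mid 0.87 [453. 253.] [ 0.3589 -0.2546  0.011 ] dz 0.405
new_leaf_mid 0.8 [253.2  84.7] [0.5872 0.0222 0.011 ] dz 0.334
```

View pics/w2b.png

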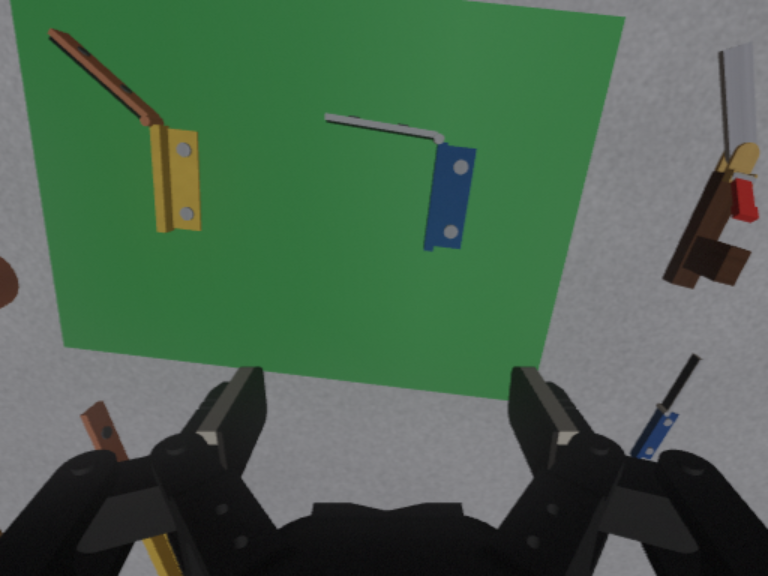

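```bash
python3 - <<'E'
from h import *
o=bot.get_obs();print(np.round(o['q'],1),np.round(o['qd'],1),np.round(o['ee_pos'],4),np.round(o['tcp_rot'],2))
d=np.load('w2.npz');P=d['P'];c=cv2.cvtColor(d['c'],cv2.COLOR_RGB2HSV).astype(int)
z=P[...,2]
print('mat z',np.nanmedian(z[160:200,180:260]))
def seg(n,u0,u1,v0,v1,zl,zh,hl,hh,sl=0,sh=256):
    m=np.zeros(z.shape,bool);m[v0:v1,u0:u1]=1
    m&=(z>zl)&(z<zh)&(c[...,0]>=hl)&(c[...,0]<=hh)&(c[...,1]>=sl)&(c[...,1]<sh)
    q=P[m];k=(q[:,:2]*1e3).astype(np.float32)
    vx,vy,x0,y0=cv2.fitLine(k,cv2.DIST_HUBER,0,.01,.01).ravel();r=cv2.minAreaRect(k)
    if (vx<0): vx,vy=-vx,-vy
    print(n,len(k),'mean',q.mean(0).round(4),'ang',np.degrees(np.arctan2(vy,vx)).round(2),'rect',[np.round(a,1) for a in r]);print('  ',cv2.boxPoints(r).round(1).tolist())
seg('yleg',95,140,82,158,.012,.022,15,35,100)
seg('yflange',95,140,82,158,.001,.008,15,35,100)
seg('copper',28,104,15,82,.014,.026,0,20,60)
seg('bleg',275,325,92,170,.012,.022,95,125,100)
seg('bflange',275,325,92,170,.001,.008,95,125,100)
seg('alu',210,292,70,96,.014,.026,0,180,0,70)
E
```

```text
[ -1.2  -2.9   2.4  95.3   3.1 179.9] [ 0.2  0.  -0.1 -0.1  0.1 -0.1] [0.492  0.0044 0.256 ] [-1.7686e+02  4.0000e-02 -1.1100e+00]
mat z 0.0005916926354672392
yleg 541 mean [0.5505 0.2123 0.0153] ang -7.35 rect [array([549.2, 212.7]), array([10.8, 90.7]), np.float64(83.8)]
   [[503.6000061035156, 212.3000030517578], [593.7000122070312, 202.5], [594.9000244140625, 213.1999969482422], [504.70001220703125, 223.0]]
yflange 1258 mean [0.5488 0.1982 0.003 ] ang -6.83 rect [array([547.9, 197.3]), array([29.3, 89.4]), np.float64(85.3)]
   [[502.1000061035156, 186.5], [591.2000122070312, 179.10000610351562], [593.5999755859375, 208.1999969482422], [504.5, 215.60000610351562]]
copper 546 mean [0.6296 0.2414 0.019 ] ang 45.29 rect [array([628.2, 241.3]), array([96.1,  8. ]), np.float64(44.7)]
   [[591.2999877929688, 210.39999389648438], [596.9000244140625, 204.6999969482422], [665.2000122070312, 272.29998779296875], [659.5, 278.0]]
bleg 443 mean [ 0.5322 -0.0229  0.0155] ang -7.22 rect [array([530.7, -22.7]), array([ 7.7, 88.7]), np.float64(82.9)]
   [[486.20001220703125, -21.0], [574.2000122070312, -31.899999618530273], [575.0999755859375, -24.299999237060547], [487.1000061035156, -13.399999618530273]]
bflange 1069 mean [ 0.5301 -0.0393  0.0026] ang -6.91 rect [array([528.4, -39.3]), array([23.9, 85.6]), np.float64(82.8)]
   [[484.3999938964844, -45.79999923706055], [569.4000244140625, -56.5], [572.4000244140625, -32.79999923706055], [487.3999938964844, -22.100000381469727]]
alu 396 mean [0.588  0.0203 0.0194] ang 79.54 rect [array([588.2,  20.7]), array([91.5,  8.8]), np.float64(77.7)]
   [[574.2000122070312, -23.100000381469727], [582.7999877929688, -24.899999618530273], [602.2999877929688, 64.5], [593.7000122070312, 66.4000015258789]]
```

The yellow leg runs through (115,118) in the original pixels with its corner at about (101,80). The blue corner is at about (292,92). Joint 6 hit its 180° limit, so I'll grasp with the half-turned tool. First I go back over the gauge.

Call:
move_arm(offset=[[0, 4.1, 0], [0, 4.1, 0], [0, 4.1, 0], [0, 4.1, 0], [0, 4.1, 0]], twist=[[-0.055, 0, 0], [0, 0, -0.14], [0, 0, 0], [0, 0, 0], [0, 0, 0]], grip=[1, 1, 1, 1, 1])

```text
time: 4.35
ee_pos: [0.5051, -0.2006, 0.2539]
tcp_rot: [180.0, 0.0, 6.8]
wrist_force: [1.2, -0.5, 0.9]
opening: 0.0856
grasp_force: 0.0
```

Call:
move_arm(offset=[[0, 4.1, 0], [0, 0, 0], [0, 0, 0], [0, 0, 0], [0, 0, 0]], twist=[[0, 0, -0.14], [0, 0, -0.14], [0, 0, -0.14], [0, 0, -0.14], [0, 0, -0.14]], grip=[1, 1, 1, 1, 1])

```text
time: 4.85
ee_pos: [0.51, -0.2399, 0.2536]
tcp_rot: [-180.0, 0.0, 47.3]
wrist_force: [-0.0, 0.3, -0.1]
opening: 0.085
grasp_force: 0.0
```

Call:
move_arm(offset=[[0, 0, 0], [0, 0, 0], [0, 0, 0], [0, 0, 0], [0, 0, 0]], twist=[[0, 0, -0.14], [0, 0, -0.14], [0, 0, -0.14], [0, 0, -0.14], [0, 0, -0.14]], grip=[1, 1, 1, 1, 1])

```text
time: 5.35
ee_pos: [0.51, -0.2397, 0.2537]
tcp_rot: [-179.9, 0.0, 87.4]
wrist_force: [-0.3, 0.1, 1.1]
opening: 0.0852
grasp_force: 0.0
```

Call:
move_arm(offset=[[0, 0, 0], [0, 0, 0], [0, 0, 0], [0, 0, 0], [0, 0, 0]], twist=[[0, 0, -0.14], [0, 0, -0.14], [0, 0, -0.14], [0, 0, -0.14], [0, 0, -0.14]], grip=[1, 1, 1, 1, 1])

```text
time: 5.85
ee_pos: [0.51, -0.2397, 0.2537]
tcp_rot: [-180.0, -0.0, 127.5]
wrist_force: [-0.0, 0.2, -0.6]
opening: 0.0854
grasp_force: 0.0
```

Call:
move_arm(offset=[[0, 0, 0], [0, 0, 0], [0, 0, 0], [0, 0, 0], [0, 0, 0]], twist=[[0, 0, -0.14], [0, 0, -0.14], [0, 0, -0.14], [0, 0, -0.14], [0, 0, 0]], grip=[1, 1, 1, 1, 1])

```text
time: 6.35
ee_pos: [0.5101, -0.2396, 0.2538]
tcp_rot: [-180.0, -0.0, 159.4]
wrist_force: [0.3, -0.5, -0.3]
opening: 0.0851
grasp_force: 0.0
```

Call:
move_arm(offset=[[0, 0, 0], [2.4, -1.1, 4], [0, 0, 4], [0, 0, 4], [0, 0, 0]], twist=[[0, 0, -0.098], [0, 0, 0], [0, 0, 0], [0, 0, 0], [0, 0, 0]], grip=[1, 1, 1, 1, 1])

```text
time: 6.85
ee_pos: [0.4814, -0.2426, 0.1286]
tcp_rot: [179.9, -0.5, 164.7]
wrist_force: [-0.5, -0.9, -0.6]
opening: 0.0853
grasp_force: 0.0
```

```bash
python3 - <<'E'
from look import *
o,p=look('w3.png',['gauge_grip','gauge_pivot','lock_tip','blade_mid'],1)
P=cloud(p,o);z=P[...,2]
m=(z>.048)&(z<.06)&(abs(P[...,0]-.485)<.03)&(abs(P[...,1]+.245)<.03);q=P[m];print('block top',len(q),q.mean(0).round(4),cv2.minAreaRect((q[:,:2]*1e3).astype(np.float32)))
m=(z>.011)&(z<.018)&(abs(P[...,0]-.49)<.055)&(abs(P[...,1]+.245)<.035);q=P[m];print('stock',len(q),q.mean(0).round(4),cv2.minAreaRect((q[:,:2]*1e3).astype(np.float32)))
E
```

```text
t 6.85 [ 0.4814 -0.2426  0.1286] [179.92  -0.52 164.65] [-0.5 -0.9 -0.6]
gauge_grip 0.67 [254.2 203.8] [ 0.4812 -0.2454  0.035 ] dz 0.208
gauge_pivot 0.96 [259.4 272.7] [ 0.5625 -0.2631  0.008 ] dz 0.272
lock_tip 0.83 [254.1 250.9] [ 0.5199 -0.2563  0.04  ] dz 0.231
blade_mid 0.63 [278.4 302.1] [ 0.6015 -0.2535  0.008 ] dz 0.288
block top 796 [ 0.4804 -0.2445  0.0544] ((481.3938903808594, -244.96780395507812), (15.5958890914917, 28.27199935913086), 74.87057495117188)
stock 881 [ 0.4867 -0.2455  0.0147] ((498.0145568847656, -248.97076416015625), (20.058549880981445, 93.96207427978516), 75.46866607666016)
```

View pics/w3.png

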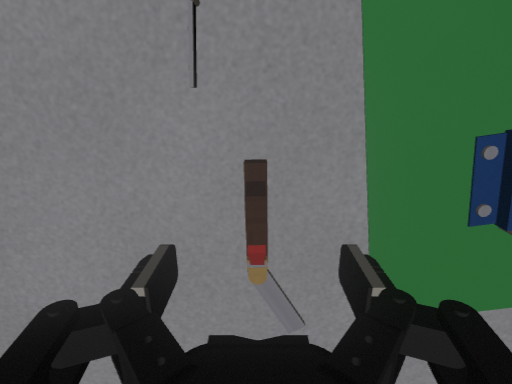

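The grip block is at (255,205), between the open pads, with the hub at (258,273). I'll lower and grip.

Call:
move_arm(offset=[[0, -0.2, 3], [0, 0, 3], [0, 0, 2.2], [0, 0, 0], [0, 0, 0]], twist=[[0, 0, 0], [0, 0, 0], [0, 0, 0], [0, 0, 0], [0, 0, 0]], grip=[1, 1, 1, 0.5, 0], force=40)

```text
time: 7.6
ee_pos: [0.4843, -0.246, 0.0536]
tcp_rot: [-180.0, 0.1, 164.9]
wrist_force: [0.7, 0.3, -0.3]
opening: 0.0591
grasp_force: 0.0
```

Call:
move_arm(offset=[[0, 0, 0], [0, 0, 0], [0, 0, 0], [0, 0, 0]], twist=[[0, 0, 0], [0, 0, 0], [0, 0, 0], [0, 0, 0]], grip=[0, 0, 0, 0])

```text
time: 8.0
ee_pos: [0.4843, -0.2458, 0.0532]
tcp_rot: [-180.0, 0.1, 164.9]
wrist_force: [-0.2, 2.2, 6.4]
opening: 0.0154
grasp_force: 40.5
```

Call:
move_arm(offset=[[0, 0, -2], [0, 0, -2], [0, 0, 0], [0, 0, 0]], twist=[[0, 0, 0], [0, 0, 0], [0, 0, 0], [0, 0, 0]], grip=[0, 0, 0, 0])

```text
time: 8.4
ee_pos: [0.4835, -0.2456, 0.0913]
tcp_rot: [-180.0, -0.0, 164.9]
wrist_force: [-0.4, 0.2, -5.3]
opening: 0.0152
grasp_force: 39.6
```

Call:
move_arm(offset=[[0, 0, -1], [0.8, 4, -1], [0.8, 4, 0], [0.8, 4, 0], [0.8, 4, 0]], twist=[[0, 0, -0.141], [0, 0, 0], [0, 0, 0], [0, 0, 0], [0, 0, 0]], grip=[0, 0, 0, 0, 0], force=80)

```text
time: 8.9
ee_pos: [0.4703, -0.0814, 0.1102]
tcp_rot: [-180.0, -0.2, 173.0]
wrist_force: [0.4, 0.8, -3.6]
opening: 0.0147
grasp_force: 82.5
```

Call:
move_arm(offset=[[0.8, 4, 0], [0.8, 4, 0], [0.8, 4, 0], [0.8, 4, 0], [0.8, 4, 0]], twist=[[0, 0, 0], [0, 0, 0], [0, 0, 0], [0, 0, 0], [0, 0, 0]], grip=[0, 0, 0, 0, 0])

```text
time: 9.4
ee_pos: [0.455, 0.122, 0.1103]
tcp_rot: [-180.0, -0.1, 173.0]
wrist_force: [0.1, 0.5, -3.9]
opening: 0.0143
grasp_force: 82.4
```

Call:
move_arm(offset=[[0.8, 4, 0], [0.8, 4, 0], [0.8, 4, 0], [0, 0, 0], [0, 0, 0]], twist=[[0, 0, 0], [0, 0, 0], [0, 0, 0], [0, 0, 0], [0, 0, 0]], grip=[0, 0, 0, 0, 0])

```text
time: 9.9
ee_pos: [0.446, 0.243, 0.1101]
tcp_rot: [-179.9, -0.2, 173.1]
wrist_force: [1.1, 0.1, -4.3]
opening: 0.0146
grasp_force: 82.4
```

```bash
python3 - <<'E'
from look import *
o,p=look('w4.png',['gauge_pivot','blade_mid','old_bracket_corner','old_leaf_mid','new_bracket_corner'],2)
print(o['q'].round(1))
p=viewer.camera('top');save(p,'top4.png')
E
```

```text
t 9.9 [0.446  0.243  0.1101] [-1.7989e+02 -1.6000e-01  1.7311e+02] [ 1.1  0.1 -4.3]
gauge_pivot 0.83 [260.7 328.4] [0.5815 0.2293 0.008 ] dz 0.2
gauge_pivot 0.63 [243.3 336.5] [0.5895 0.2108 0.008 ] dz 0.273
old_bracket_corner 0.86 [242.8 337.8] [0.5911 0.2101 0.008 ] dz 0.088
new_bracket_corner 0.75 [ 16.7 351.1] [ 0.5806 -0.0217  0.008 ] dz 0.283
new_bracket_corner 0.64 [254.9 246.1] [0.4899 0.2349 0.008 ] dz 0.134
[ 28.6  -1.  -11.9  79.3   0.   35.5]
```

View pics/w4.png

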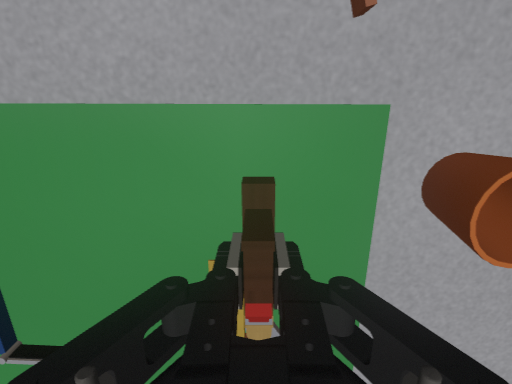

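Gauge firmly held; hub at (258,330), yellow leg visible at (240,315) alongside. Lowering.

Call:
move_arm(offset=[[0, 0.2, 2], [0, 0, 2], [0, 0, 1.3], [0, 0, 0], [0, 0, 0]], twist=[[0, 0, 0], [0, 0, 0], [0, 0, 0], [0, 0, 0], [0, 0, 0]], grip=[0, 0, 0, 0, 0])

```text
time: 10.75
ee_pos: [0.4473, 0.2444, 0.0592]
tcp_rot: [-180.0, -0.0, 173.0]
wrist_force: [-0.4, 0.8, -3.7]
opening: 0.0144
grasp_force: 82.2
```

Call:
move_arm(offset=[[0, 0, 0.1], [0, 0, 0], [0, 0, 0]], twist=[[0, 0, 0], [0, 0, 0], [0, 0, 0]], grip=[0, 0, 0])

```text
time: 11.05
ee_pos: [0.4474, 0.2447, 0.0584]
tcp_rot: [180.0, 0.0, 173.0]
wrist_force: [0.3, 0.1, -4.3]
opening: 0.0145
grasp_force: 82.2
```

Call:
move_arm(offset=[[0, 0, 0.1], [0, 0, 0], [0, 0, 0]], twist=[[0, 0, 0], [0, 0, 0], [0, 0, 0]], grip=[0, 0, 0])

```text
time: 11.35
ee_pos: [0.4471, 0.2446, 0.0568]
tcp_rot: [-180.0, -0.0, 173.0]
wrist_force: [0.5, -0.0, -4.3]
opening: 0.0147
grasp_force: 82.2
```

Call:
move_arm(offset=[[0, 0, 0.1], [0, 0, 0.05], [0, 0, 0]], twist=[[0, 0, 0], [0, 0, 0], [0, 0, 0]], grip=[0, 0, 0])

```text
time: 11.65
ee_pos: [0.447, 0.2445, 0.0551]
tcp_rot: [-180.0, -0.1, 173.0]
wrist_force: [-0.6, 0.3, -3.6]
opening: 0.0145
grasp_force: 82.2
```

Call:
move_arm(offset=[[0, -0.2, 0.05], [0, -0.1, 0], [0, 0, 0]], twist=[[0, 0, 0], [0, 0, 0], [0, 0, 0]], grip=[0, 0, 0])

```text
time: 11.95
ee_pos: [0.4467, 0.2413, 0.0548]
tcp_rot: [-180.0, -0.0, 173.0]
wrist_force: [0.9, -0.4, -3.7]
opening: 0.0144
grasp_force: 82.3
```

Call:
move_arm(offset=[[0, -0.1, 0], [0, 0, 0], [0, 0, 0]], twist=[[0, 0, 0], [0, 0, 0], [0, 0, 0]], grip=[0, 0, 0])

```text
time: 12.25
ee_pos: [0.4467, 0.2405, 0.0548]
tcp_rot: [-180.0, -0.0, 173.0]
wrist_force: [0.6, -0.6, -3.6]
opening: 0.014
grasp_force: 82.3
```

Call:
move_arm(offset=[[0, -0.1, 0], [0, 0, 0]], twist=[[0, 0, 0], [0, 0, 0]], grip=[0, 0])

```text
time: 12.45
ee_pos: [0.4465, 0.2395, 0.0548]
tcp_rot: [-180.0, -0.0, 173.0]
wrist_force: [-0.6, -0.5, -3.8]
opening: 0.0144
grasp_force: 82.3
```

Call:
move_arm(offset=[[0, -0.05, 0.05], [0, 0, 0]], twist=[[0, 0, 0], [0, 0, 0]], grip=[0, 0])

```text
time: 12.65
ee_pos: [0.4465, 0.2391, 0.0543]
tcp_rot: [-180.0, -0.0, 173.0]
wrist_force: [-0.3, 0.8, -4.6]
opening: 0.0143
grasp_force: 82.4
```

Call:
move_arm(offset=[[0, -0.05, 0], [0, 0, 0]], twist=[[0, 0, 0], [0, 0, 0]], grip=[0, 0])

```text
time: 12.85
ee_pos: [0.4464, 0.2388, 0.0543]
tcp_rot: [180.0, -0.0, 173.0]
wrist_force: [0.4, 2.8, -4.5]
opening: 0.0143
grasp_force: 82.3
```

Call:
move_arm(offset=[[-1, 0, 0], [-1, 0, 0], [-1, 0, 0], [-1, 0, 0], [0, 0, 0]], twist=[[0, 0, 0], [0, 0, 0], [0, 0, 0], [0, 0, 0], [0, 0, 0]], grip=[0, 0, 0, 0, 0])

```text
time: 13.35
ee_pos: [0.488, 0.2339, 0.0541]
tcp_rot: [180.0, 0.0, 173.0]
wrist_force: [3.0, 4.8, -4.7]
opening: 0.0139
grasp_force: 82.1
```

Call:
move_arm(offset=[[-0.5, 0, 0], [-0.5, 0, 0], [-0.2, 0, 0], [0, 0, 0]], twist=[[0, 0, 0], [0, 0, 0], [0, 0, 0], [0, 0, 0]], grip=[0, 0, 0, 0])

```text
time: 13.75
ee_pos: [0.4987, 0.2327, 0.0541]
tcp_rot: [179.9, -0.1, 173.0]
wrist_force: [-1.9, 6.0, -4.1]
opening: 0.0148
grasp_force: 82.5
```

Call:
move_arm(offset=[[-0.3, 0, 0], [-0.3, 0, 0], [0, 0, 0]], twist=[[0, 0, 0], [0, 0, 0], [0, 0, 0]], grip=[0, 0, 0])

```text
time: 14.05
ee_pos: [0.5046, 0.232, 0.0541]
tcp_rot: [179.9, -0.1, 173.0]
wrist_force: [-1.6, 5.4, -3.6]
opening: 0.0146
grasp_force: 82.5
```

Call:
move_arm(offset=[[-0.2, 0, 0], [0, 0, 0]], twist=[[0, 0, 0], [0, 0, 0]], grip=[0, 0])

```text
time: 14.25
ee_pos: [0.5064, 0.2317, 0.0541]
tcp_rot: [179.9, -0.1, 173.0]
wrist_force: [-2.6, 6.7, -3.9]
opening: 0.0146
grasp_force: 82.5
```

Call:
move_arm(offset=[[-0.1, 0, 0], [0, 0, 0]], twist=[[0, 0, 0], [0, 0, 0]], grip=[0, 0])

```text
time: 14.45
ee_pos: [0.5072, 0.2316, 0.0541]
tcp_rot: [179.9, -0.1, 173.0]
wrist_force: [-3.1, 6.0, -2.9]
opening: 0.0146
grasp_force: 82.5
```

Call:
move_arm(offset=[[-0.1, 0, 0], [0, 0, 0]], twist=[[0, 0, 0], [0, 0, 0]], grip=[0, 0])

```text
time: 14.65
ee_pos: [0.5082, 0.2315, 0.0541]
tcp_rot: [179.9, -0.1, 173.0]
wrist_force: [-4.0, 6.4, -3.0]
opening: 0.0142
grasp_force: 82.6
```

Call:
move_arm(offset=[[-0.1, 0, 0], [0, 0, 0]], twist=[[0, 0, 0], [0, 0, 0]], grip=[0, 0])

```text
time: 14.85
ee_pos: [0.5092, 0.2314, 0.0541]
tcp_rot: [179.9, -0.1, 173.0]
wrist_force: [-4.4, 6.5, -2.9]
opening: 0.0144
grasp_force: 82.6
```

Call:
move_arm(offset=[[-0.1, 0, 0], [0, 0, 0]], twist=[[0, 0, 0], [0, 0, 0]], grip=[0, 0])

```text
time: 15.05
ee_pos: [0.5095, 0.2314, 0.0541]
tcp_rot: [179.9, -0.2, 173.0]
wrist_force: [-7.3, 7.2, -0.6]
opening: 0.0141
grasp_force: 83.1
```

Call:
move_arm(offset=[[-0.05, 0, 0], [0, 0, 0], [0, 0, 0], [0, 0, 0]], twist=[[0, 0, 0], [0, 0, 0], [0, 0, 0], [0, 0, 0]], grip=[0, 0, 0, 0])

```text
time: 15.45
ee_pos: [0.5096, 0.2314, 0.0541]
tcp_rot: [179.9, -0.2, 173.0]
wrist_force: [-11.0, 6.9, 1.4]
opening: 0.0144
grasp_force: 83.2
```

```bash
python3 - <<'E'
from look import *
o,p=look('w5.png',['gauge_pivot','lock_tip','gauge_grip'],2)
P=cloud(p,o);c=p['color'].astype(int);m=(c[...,0]>110)&(c[...,1]<70)&(c[...,2]<70)&(P[...,2]>.02)&(P[...,2]<.06);q=P[m];print(len(q),q.mean(0).round(4),q.min(0).round(4),q.max(0).round(4))
E
```

```text
t 15.45 [0.5096 0.2314 0.0541] [179.94  -0.23 173.03] [-11.    6.9   1.4]
gauge_pivot 0.57 [257.9 327.8] [0.5899 0.2216 0.008 ] dz 0.201
lock_tip 0.97 [254.3 314.5] [0.5491 0.2245 0.04  ] dz 0.159
gauge_grip 0.74 [260.1 249.2] [0.5095 0.2327 0.035 ] dz 0.134
484 [0.5456 0.2272 0.0421] [0.5388 0.2191 0.0249] [0.5679 0.2351 0.0477]
```

View pics/w5.png

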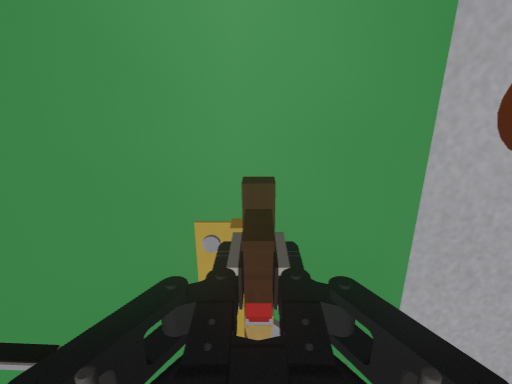

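The gauge is home. The force along its x is about 11 N and the pivot is at about (590,221) mm, as predicted. Next I release it gently, rise, shut the fingers and press the lever.

Call:
move_arm(offset=[[0.05, 0, 0], [0, 0, 0], [0, 0, 0], [0, 0, 0], [0, 0, 0]], twist=[[0, 0, 0], [0, 0, 0], [0, 0, 0], [0, 0, 0], [0, 0, 0]], grip=[0, 0.4, 0.4, 0.4, 0.4])

```text
time: 16.15
ee_pos: [0.5104, 0.2305, 0.0545]
tcp_rot: [-180.0, -0.0, 173.0]
wrist_force: [-0.0, 0.1, -0.5]
opening: 0.0343
grasp_force: 0.0
```

Call:
move_arm(offset=[[0, 0, -2], [0, 0, -2], [0, 0, -1], [0, 0, 0], [0, 0, 0]], twist=[[0, 0, 0], [0, 0, 0], [0, 0, 0], [0, 0, 0], [0, 0, 0]], grip=[0.4, 0.4, 0.4, 0, 0])

```text
time: 16.65
ee_pos: [0.5099, 0.2307, 0.1037]
tcp_rot: [-180.0, -0.1, 173.0]
wrist_force: [0.2, 0.1, -0.8]
opening: 0.0062
grasp_force: 0.0
```

```bash
python3 - <<'E'
from look import *
o,p=look('w6.png',['gauge_pivot','lock_tip','gauge_grip'],1)
P=cloud(p,o);c=p['color'].astype(int);m=(c[...,0]>110)&(c[...,1]<70)&(c[...,2]<70)&(P[...,2]>.02)&(P[...,2]<.06);q=P[m];print(len(q),q.mean(0).round(4),q.min(0).round(4),q.max(0).round(4))
z=P[...,2];m=(z>.05)&(z<.06)&(abs(P[...,0]-.507)<.03)&(abs(P[...,1]-.23)<.03);q=P[m];print('block',len(q),q.mean(0).round(4),cv2.minAreaRect((q[:,:2]*1e3).astype(np.float32)))
E
```

```text
t 16.65 [0.5099 0.2307 0.1037] [-1.7997e+02 -5.0000e-02  1.7298e+02] [ 0.2  0.1 -0.8]
gauge_pivot 0.83 [259.5 282.9] [0.5882 0.2225 0.008 ] dz 0.248
lock_tip 0.64 [260.1 263.9] [0.548  0.2277 0.04  ] dz 0.205
gauge_grip 0.76 [259.6 210.6] [0.5071 0.2323 0.035 ] dz 0.182
203 [0.5499 0.2255 0.0388] [0.5392 0.2195 0.0234] [0.5688 0.2301 0.0469]
block 894 [0.5037 0.2322 0.0545] ((506.19854736328125, 231.95965576171875), (15.738046646118164, 28.86423110961914), 83.71781158447266)
```

Call:
move_arm(offset=[[-1.6, 0.04, 0], [-1.6, 0.04, 0], [0, 0, 1.5], [0, 0, 1.5], [0, 0, 0]], twist=[[0, 0, 0], [0, 0, 0], [0, 0, 0], [0, 0, 0], [0, 0, 0]], grip=[0, 0, 0, 0, 0])

```text
time: 17.35
ee_pos: [0.5395, 0.227, 0.0704]
tcp_rot: [-179.8, -0.3, 173.0]
wrist_force: [-0.5, 0.1, 0.1]
opening: -0.0
grasp_force: 0.0
```

Call:
move_arm(offset=[[0, 0, 0.4], [0, 0, 0.4], [0, 0, 0.4], [0, 0, 0]], twist=[[0, 0, 0], [0, 0, 0], [0, 0, 0], [0, 0, 0]], grip=[0, 0, 0, 0])

```text
time: 17.75
ee_pos: [0.5408, 0.2281, 0.0631]
tcp_rot: [180.0, -0.1, 173.0]
wrist_force: [-3.8, 0.4, 5.6]
opening: 0.0001
grasp_force: 3.1
```

Call:
move_arm(offset=[[0, 0, 0.3], [0, 0, 0.3], [0, 0, 0.3], [0, 0, 0]], twist=[[0, 0, 0], [0, 0, 0], [0, 0, 0], [0, 0, 0]], grip=[0, 0, 0, 0])

```text
time: 18.15
ee_pos: [0.5412, 0.2281, 0.0539]
tcp_rot: [180.0, -0.0, 173.0]
wrist_force: [-1.9, 1.1, 3.5]
opening: 0.0004
grasp_force: 1.8
```

Call:
move_arm(offset=[[0, 0, 0.3], [0, 0, 0.3], [0, 0, 0]], twist=[[0, 0, 0], [0, 0, 0], [0, 0, 0]], grip=[0, 0, 0])

```text
time: 18.45
ee_pos: [0.5413, 0.2281, 0.0477]
tcp_rot: [180.0, -0.0, 173.0]
wrist_force: [-0.6, 0.6, 2.7]
opening: 0.0001
grasp_force: 1.0
```

Call:
move_arm(offset=[[0, 0, 0.15], [0, 0, 0]], twist=[[0, 0, 0], [0, 0, 0]], grip=[0, 0])

```text
time: 18.65
ee_pos: [0.5415, 0.228, 0.0463]
tcp_rot: [180.0, -0.0, 173.0]
wrist_force: [-3.0, 1.6, 5.1]
opening: -0.0001
grasp_force: 1.9
```

Call:
move_arm(offset=[[0, 0, 0.1], [0, 0, 0]], twist=[[0, 0, 0], [0, 0, 0]], grip=[0, 0])

```text
time: 18.85
ee_pos: [0.5415, 0.228, 0.0454]
tcp_rot: [180.0, -0.0, 173.0]
wrist_force: [-3.6, 1.0, 5.3]
opening: 0.0002
grasp_force: 3.1
```

Call:
move_arm(offset=[[0, 0, 0.1], [0, 0, 0]], twist=[[0, 0, 0], [0, 0, 0]], grip=[0, 0])

```text
time: 19.05
ee_pos: [0.5416, 0.2281, 0.0452]
tcp_rot: [179.9, -0.0, 173.0]
wrist_force: [-7.4, 0.3, 12.5]
opening: 0.0001
grasp_force: 6.2
```

Call:
move_arm(offset=[[0, 0, 0.1], [0, 0, 0]], twist=[[0, 0, 0], [0, 0, 0]], grip=[0, 0])

```text
time: 19.25
ee_pos: [0.5416, 0.2281, 0.045]
tcp_rot: [179.9, 0.0, 173.0]
wrist_force: [-9.6, -0.6, 18.6]
opening: 0.0004
grasp_force: 9.2
```

Call:
move_arm(offset=[[0, 0, 0.1], [0, 0, 0], [0, 0, 0]], twist=[[0, 0, 0], [0, 0, 0], [0, 0, 0]], grip=[0, 0, 0])

```text
time: 19.55
ee_pos: [0.5416, 0.2282, 0.0448]
tcp_rot: [179.9, 0.0, 173.0]
wrist_force: [-13.0, -1.7, 24.2]
opening: 0.0002
grasp_force: 12.1
```

Call:
move_arm(offset=[[0, 0, -1], [0, 0, -2.5], [0, 0, -2.5], [3.2, 0, 0], [0, 0, 0]], twist=[[0, 0, 0], [0, 0, 0], [0, 0, 0], [0, 0, 0], [0, 0, 0]], grip=[0, 0, 0, 0.4, 0.4])

```text
time: 20.05
ee_pos: [0.5084, 0.2318, 0.1026]
tcp_rot: [180.0, -0.0, 173.0]
wrist_force: [-0.6, 0.3, -0.1]
opening: 0.0283
grasp_force: 0.0
```

```bash
cat > chk.py <<'E'
from look import *
def chk(name,cx,cy):
    o,p=look(name,['gauge_pivot','blade_mid','lock_tip','gauge_grip','new_bracket_corner'],1)
    P=cloud(p,o);c=p['color'].astype(int);z=P[...,2];near=(abs(P[...,0]-cx)<.1)&(abs(P[...,1]-cy)<.05)
    q=P[(c[...,0]>100)&(c[...,1]<70)&(c[...,2]<70)&(z>.015)&(z<.06)&near];print('red',len(q),q.mean(0).round(4),q.min(0).round(4),q.max(0).round(4))
    q=P[(z>.05)&(z<.06)&(abs(P[...,0]-cx)<.03)&(abs(P[...,1]-cy)<.03)];print('block',len(q),q.mean(0).round(4),cv2.minAreaRect((q[:,:2]*1e3).astype(np.float32)))
    return o,p
E
python3 -c "
from chk import *
chk('w7.png',.506,.232)"
```

```text
t 20.05 [0.5084 0.2318 0.1026] [ 1.7999e+02 -2.0000e-02  1.7303e+02] [-0.6  0.3 -0.1]
gauge_pivot 0.58 [259.5 286.4] [0.5898 0.2234 0.008 ] dz 0.247
blade_mid 0.67 [258.7 211.6] [0.5172 0.2316 0.008 ] dz 0.183
lock_tip 0.7 [259.2 245.2] [0.5302 0.2302 0.04  ] dz 0.224
gauge_grip 0.85 [257.1 212.3] [0.5064 0.2316 0.035 ] dz 0.182
new_bracket_corner 0.35 [255.4 242.3] [0.545  0.2254 0.008 ] dz 0.187
red 517 [0.5524 0.2267 0.0222] [0.5373 0.213  0.015 ] [0.6023 0.2355 0.0245]
block 1021 [0.5055 0.2322 0.0546] ((506.5347900390625, 232.2256317138672), (15.755847930908203, 28.880908966064453), 82.4167709350586)
```

View pics/w7.png

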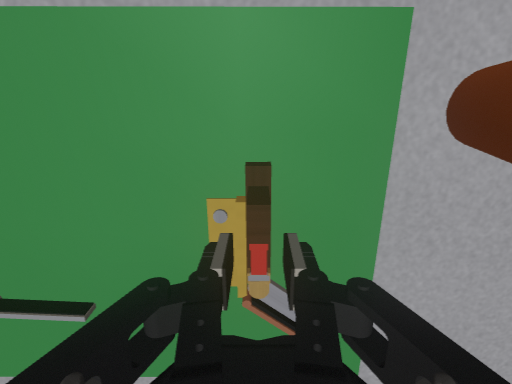

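The lever (258,258) lies flat, the blade lies along the copper leaf at (275,305), and the stock is against the yellow leg. I'll regrip lower and draw out.

Call:
move_arm(offset=[[0, 0, 2], [0, 0, 2], [0, 0, 1.4], [0, 0, 0], [0, 0, 0]], twist=[[0, 0, 0], [0, 0, 0], [0, 0, 0], [0, 0, 0], [0, 0, 0]], grip=[0.4, 0.4, 0.4, 0, 0], force=80)

```text
time: 20.85
ee_pos: [0.5096, 0.2318, 0.0475]
tcp_rot: [180.0, -0.1, 173.0]
wrist_force: [-2.0, 1.9, -5.0]
opening: 0.015
grasp_force: 79.6
```

Call:
move_arm(offset=[[0, 0, 0], [0, 0, 0], [0, 0, 0]], twist=[[0, 0, 0], [0, 0, 0], [0, 0, 0]], grip=[0, 0, 0])

```text
time: 21.15
ee_pos: [0.5096, 0.2317, 0.0478]
tcp_rot: [-180.0, -0.1, 173.0]
wrist_force: [-3.5, 3.2, -4.8]
opening: 0.0152
grasp_force: 79.6
```

Call:
move_arm(offset=[[0.5, 0.05, 0], [1.5, 0.2, 0], [2, 0.2, 0], [2, 0, 0], [0, 0, 0]], twist=[[0, 0, 0], [0, 0, 0], [0, 0, 0], [0, 0, 0], [0, 0, 0]], grip=[0, 0, 0, 0, 0])

```text
time: 21.65
ee_pos: [0.4486, 0.2435, 0.0481]
tcp_rot: [-180.0, -0.1, 173.0]
wrist_force: [0.2, -0.0, -3.0]
opening: 0.0146
grasp_force: 79.7
```

Call:
move_arm(offset=[[0, 0, -2.5], [0, 0, -2.5], [0.1, -4, 0], [0, -4, 0], [0, -4, 0]], twist=[[0, 0, 0], [0, 0, 0], [0, 0, 0], [0, 0, 0], [0, 0, 0]], grip=[0, 0, 0, 0, 0])

```text
time: 22.15
ee_pos: [0.4351, 0.1233, 0.0983]
tcp_rot: [-180.0, 0.1, 173.0]
wrist_force: [1.6, 0.8, -3.1]
opening: 0.0148
grasp_force: 80.1
```

Call:
move_arm(offset=[[0, -4, 0], [0, -4, 0], [0, -3.5, 0], [0, 0, 0], [0, 0, 0]], twist=[[0, 0, 0], [0, 0, 0], [0, 0, 0], [0, 0, 0], [0, 0, 0]], grip=[0, 0, 0, 0, 0])

```text
time: 22.65
ee_pos: [0.4214, 0.0096, 0.0983]
tcp_rot: [-180.0, 0.0, 172.9]
wrist_force: [-0.1, -0.6, -3.5]
opening: 0.015
grasp_force: 80.3
```

```bash
python3 - <<'E'
from chk import *
o,p=chk('w8.png',.418,.010);P=cloud(p,o)
c=cv2.cvtColor(p['color'],cv2.COLOR_RGB2HSV).astype(int);z=P[...,2]
for n,lo,hi in(('bleg',.012,.02),('flange',.0015,.008)):
    m=(z>lo)&(z<hi)&(c[...,0]>=95)&(c[...,0]<=125)&(c[...,1]>100)&(P[...,0]>.4)&(P[...,1]>-.08)&(P[...,1]<.02);q=P[m]
    if len(q)>20:
        r=cv2.minAreaRect((q[:,:2]*1e3).astype(np.float32));print(n,len(q),q.mean(0).round(4),[np.round(x,1) for x in r],cv2.boxPoints(r).round(1).tolist())
q=P[(z>.06)&(z<.08)&(abs(P[...,0]-.46)<.06)&(abs(P[...,1])<.03)]
E
```

```text
t 22.65 [0.4214 0.0096 0.0983] [-1.7999e+02  4.0000e-02  1.7285e+02] [-0.1 -0.6 -3.5]
gauge_pivot 0.59 [259.2 334.1] [ 0.5528 -0.0056  0.008 ] dz 0.192
gauge_grip 0.62 [255.6 251.6] [0.4486 0.0046 0.035 ] dz 0.127
new_bracket_corner 0.33 [258.2 251.9] [0.465  0.0045 0.008 ] dz 0.128chk.py:5: RuntimeWarning: Mean of empty slice.
  q=P[(c[...,0]>100)&(c[...,1]<70)&(c[...,2]<70)&(z>.015)&(z<.06)&near];print('red',len(q),q.mean(0).round(4),q.min(0).round(4),q.max(0).round(4))
  ret = um.true_divide(
Traceback (most recent call last):
  File "chk.py", line 5, in chk
    q=P[(c[...,0]>100)&(c[...,1]<70)&(c[...,2]<70)&(z>.015)&(z<.06)&near];print('red',len(q),q.mean(0).round(4),q.min(0).round(4),q.max(0).round(4))
                                                                                                                ~~~~~^^^
ValueError: zero-size array to reduction operation minimum which has no identity
```

View pics/w8.png

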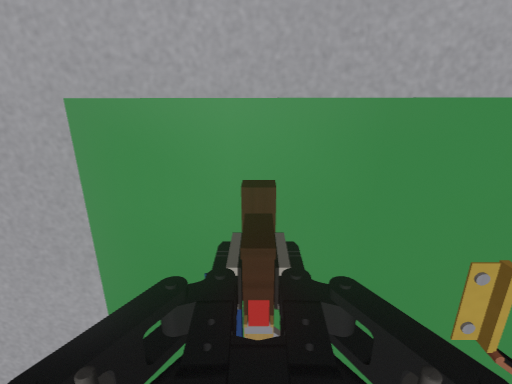

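The lever is still down at (258,312) and the blue leg edge just shows at (240,320). Lowering about 5 mm clear of the leg face.

Call:
move_arm(offset=[[0, 0.05, 2], [0, 0, 1.5], [0, 0, 1.3], [0, 0, 0], [0, 0, 0]], twist=[[0, 0, 0], [0, 0, 0], [0, 0, 0], [0, 0, 0], [0, 0, 0]], grip=[0, 0, 0, 0, 0])

```text
time: 23.45
ee_pos: [0.4214, 0.0109, 0.05]
tcp_rot: [-180.0, -0.1, 173.0]
wrist_force: [0.4, -0.0, -3.8]
opening: 0.015
grasp_force: 80.3
```

Call:
move_arm(offset=[[0, -0.2, 0.15], [0, -0.1, 0], [0, 0, 0]], twist=[[0, 0, 0], [0, 0, 0], [0, 0, 0]], grip=[0, 0, 0])

```text
time: 23.75
ee_pos: [0.4213, 0.0076, 0.0488]
tcp_rot: [-180.0, 0.0, 173.0]
wrist_force: [-0.6, 0.6, -3.3]
opening: 0.0149
grasp_force: 80.3
```

Call:
move_arm(offset=[[0, -0.1, 0], [0, 0, 0]], twist=[[0, 0, 0], [0, 0, 0]], grip=[0, 0])

```text
time: 23.95
ee_pos: [0.421, 0.0066, 0.0485]
tcp_rot: [-180.0, -0.0, 173.0]
wrist_force: [-0.6, 0.1, -3.9]
opening: 0.015
grasp_force: 80.3
```

Call:
move_arm(offset=[[0, -0.1, 0.05], [0, 0, 0]], twist=[[0, 0, 0], [0, 0, 0]], grip=[0, 0])

```text
time: 24.15
ee_pos: [0.4207, 0.0057, 0.0477]
tcp_rot: [-180.0, -0.0, 173.0]
wrist_force: [0.5, 0.6, -4.0]
opening: 0.0149
grasp_force: 80.3
```

Call:
move_arm(offset=[[0, -0.1, 0], [0, 0, 0]], twist=[[0, 0, 0], [0, 0, 0]], grip=[0, 0])

```text
time: 24.35
ee_pos: [0.4206, 0.0047, 0.0478]
tcp_rot: [-180.0, -0.0, 173.0]
wrist_force: [0.5, -0.7, -4.0]
opening: 0.0153
grasp_force: 80.3
```

Call:
move_arm(offset=[[0, -0.05, 0], [0, 0, 0]], twist=[[0, 0, 0], [0, 0, 0]], grip=[0, 0])

```text
time: 24.55
ee_pos: [0.4206, 0.0042, 0.0478]
tcp_rot: [-180.0, -0.0, 173.0]
wrist_force: [0.6, 0.0, -3.4]
opening: 0.0148
grasp_force: 80.3
```

Call:
move_arm(offset=[[0, -0.05, 0], [0, 0, 0]], twist=[[0, 0, 0], [0, 0, 0]], grip=[0, 0])

```text
time: 24.75
ee_pos: [0.4205, 0.0039, 0.0478]
tcp_rot: [180.0, -0.0, 173.0]
wrist_force: [-0.1, 1.0, -4.4]
opening: 0.0148
grasp_force: 80.3
```

Call:
move_arm(offset=[[0, -0.05, 0], [0, 0, 0]], twist=[[0, 0, 0], [0, 0, 0]], grip=[0, 0])

```text
time: 24.95
ee_pos: [0.4205, 0.0035, 0.0478]
tcp_rot: [180.0, -0.0, 173.0]
wrist_force: [-0.8, 3.2, -4.4]
opening: 0.0149
grasp_force: 80.3
```

Call:
move_arm(offset=[[0, -0.05, 0], [0, 0, 0]], twist=[[0, 0, 0], [0, 0, 0]], grip=[0, 0])

```text
time: 25.15
ee_pos: [0.4204, 0.0032, 0.0478]
tcp_rot: [179.9, -0.0, 173.0]
wrist_force: [-0.3, 4.1, -3.1]
opening: 0.0148
grasp_force: 80.4
```

Call:
move_arm(offset=[[-0.8, 0, 0], [-0.8, 0, 0], [-0.6, 0, 0], [-0.5, 0, 0], [-0.5, 0, 0]], twist=[[0, 0, 0], [0, 0, 0], [0, 0, 0], [0, 0, 0], [0, 0, 0]], grip=[0, 0, 0, 0, 0])

```text
time: 25.65
ee_pos: [0.4509, -0.0001, 0.0472]
tcp_rot: [179.9, -0.3, 173.0]
wrist_force: [-7.1, 10.2, -3.0]
opening: 0.0151
grasp_force: 80.5
```

Call:
move_arm(offset=[[-0.5, 0, 0], [-0.5, 0, 0], [-0.5, 0, 0], [-0.5, 0, 0], [0, 0, 0]], twist=[[0, 0, 0], [0, 0, 0], [0, 0, 0], [0, 0, 0], [0, 0, 0]], grip=[0, 0, 0, 0, 0])

```text
time: 26.15
ee_pos: [0.4711, -0.0024, 0.0469]
tcp_rot: [179.9, -0.2, 173.0]
wrist_force: [-2.4, 8.6, -5.9]
opening: 0.0146
grasp_force: 80.1
```

Call:
move_arm(offset=[[-0.3, 0, 0], [-0.3, 0, 0], [-0.3, 0, 0], [0, 0, 0]], twist=[[0, 0, 0], [0, 0, 0], [0, 0, 0], [0, 0, 0]], grip=[0, 0, 0, 0])

```text
time: 26.55
ee_pos: [0.4797, -0.0034, 0.0469]
tcp_rot: [179.9, -0.3, 173.0]
wrist_force: [-4.5, 9.5, -4.7]
opening: 0.0148
grasp_force: 80.3
```

Call:
move_arm(offset=[[-0.2, 0.04, 0], [-0.2, 0, 0], [0, 0, 0]], twist=[[0, 0, 0], [0, 0, 0], [0, 0, 0]], grip=[0, 0, 0])

```text
time: 26.85
ee_pos: [0.4838, -0.0038, 0.047]
tcp_rot: [179.9, -0.2, 173.0]
wrist_force: [-3.4, 8.4, -5.8]
opening: 0.0149
grasp_force: 80.4
```

Call:
move_arm(offset=[[-0.1, 0, 0], [-0.1, 0, 0], [0, 0, 0]], twist=[[0, 0, 0], [0, 0, 0], [0, 0, 0]], grip=[0, 0, 0])

```text
time: 27.15
ee_pos: [0.4857, -0.0041, 0.047]
tcp_rot: [179.9, -0.2, 173.0]
wrist_force: [-4.6, 7.8, -4.3]
opening: 0.0148
grasp_force: 80.5
```

Call:
move_arm(offset=[[-0.1, 0, 0], [0, 0, 0]], twist=[[0, 0, 0], [0, 0, 0]], grip=[0, 0])

```text
time: 27.35
ee_pos: [0.4866, -0.0042, 0.047]
tcp_rot: [179.9, -0.2, 173.0]
wrist_force: [-4.8, 7.0, -4.4]
opening: 0.0146
grasp_force: 80.4
```

Call:
move_arm(offset=[[-0.1, 0, 0], [0, 0, 0]], twist=[[0, 0, 0], [0, 0, 0]], grip=[0, 0])

```text
time: 27.55
ee_pos: [0.4876, -0.0043, 0.047]
tcp_rot: [179.9, -0.2, 173.0]
wrist_force: [-4.5, 7.8, -4.4]
opening: 0.0149
grasp_force: 80.4
```

Call:
move_arm(offset=[[-0.1, 0, 0], [0, 0, 0]], twist=[[0, 0, 0], [0, 0, 0]], grip=[0, 0])

```text
time: 27.75
ee_pos: [0.4886, -0.0044, 0.047]
tcp_rot: [179.9, -0.2, 173.0]
wrist_force: [-4.4, 8.1, -4.8]
opening: 0.0148
grasp_force: 80.4
```

Call:
move_arm(offset=[[-0.1, 0, 0], [0, 0, 0]], twist=[[0, 0, 0], [0, 0, 0]], grip=[0, 0])

```text
time: 27.95
ee_pos: [0.4896, -0.0045, 0.047]
tcp_rot: [179.9, -0.2, 173.0]
wrist_force: [-4.7, 8.6, -4.4]
opening: 0.0147
grasp_force: 80.4
```

Call:
move_arm(offset=[[-0.1, 0, 0], [0, 0, 0]], twist=[[0, 0, 0], [0, 0, 0]], grip=[0, 0])

```text
time: 28.15
ee_pos: [0.4906, -0.0046, 0.047]
tcp_rot: [179.9, -0.2, 173.0]
wrist_force: [-5.7, 9.3, -4.2]
opening: 0.0148
grasp_force: 80.4
```

Call:
move_arm(offset=[[-0.05, 0, 0], [0, 0, 0]], twist=[[0, 0, 0], [0, 0, 0]], grip=[0, 0])

```text
time: 28.35
ee_pos: [0.491, -0.0047, 0.047]
tcp_rot: [179.9, -0.3, 173.0]
wrist_force: [-4.4, 8.3, -4.7]
opening: 0.0151
grasp_force: 80.4
```

Call:
move_arm(offset=[[-0.05, 0, 0], [0, 0, 0]], twist=[[0, 0, 0], [0, 0, 0]], grip=[0, 0])

```text
time: 28.55
ee_pos: [0.4915, -0.0048, 0.047]
tcp_rot: [179.9, -0.2, 173.0]
wrist_force: [-4.5, 8.2, -4.2]
opening: 0.0147
grasp_force: 80.4
```

Call:
move_arm(offset=[[-0.05, 0, 0], [0, 0, 0]], twist=[[0, 0, 0], [0, 0, 0]], grip=[0, 0])

```text
time: 28.75
ee_pos: [0.492, -0.0048, 0.047]
tcp_rot: [179.9, -0.3, 173.0]
wrist_force: [-4.7, 7.9, -4.6]
opening: 0.015
grasp_force: 80.4
```

Call:
move_arm(offset=[[-0.05, 0, 0], [0, 0, 0]], twist=[[0, 0, 0], [0, 0, 0]], grip=[0, 0])

```text
time: 28.95
ee_pos: [0.4925, -0.0049, 0.047]
tcp_rot: [179.9, -0.3, 173.0]
wrist_force: [-4.3, 7.8, -4.4]
opening: 0.0149
grasp_force: 80.4
```

Call:
move_arm(offset=[[-0.05, 0, 0], [0, 0, 0]], twist=[[0, 0, 0], [0, 0, 0]], grip=[0, 0])

```text
time: 29.15
ee_pos: [0.493, -0.0049, 0.047]
tcp_rot: [179.9, -0.3, 173.0]
wrist_force: [-3.6, 7.8, -4.4]
opening: 0.0148
grasp_force: 80.4
```

Call:
move_arm(offset=[[-0.05, 0, 0], [0, 0, 0]], twist=[[0, 0, 0], [0, 0, 0]], grip=[0, 0])

```text
time: 29.35
ee_pos: [0.4935, -0.005, 0.047]
tcp_rot: [179.9, -0.2, 173.0]
wrist_force: [-4.7, 9.2, -3.9]
opening: 0.0147
grasp_force: 80.3
```

Call:
move_arm(offset=[[-0.05, 0, 0], [0, 0, 0]], twist=[[0, 0, 0], [0, 0, 0]], grip=[0, 0])

```text
time: 29.55
ee_pos: [0.4939, -0.0051, 0.047]
tcp_rot: [179.9, -0.3, 173.0]
wrist_force: [-5.0, 9.1, -3.5]
opening: 0.015
grasp_force: 80.4
```

Call:
move_arm(offset=[[-0.05, 0, 0], [0, 0, 0]], twist=[[0, 0, 0], [0, 0, 0]], grip=[0, 0])

```text
time: 29.75
ee_pos: [0.494, -0.0051, 0.0469]
tcp_rot: [179.9, -0.3, 173.0]
wrist_force: [-8.7, 7.9, -2.0]
opening: 0.0149
grasp_force: 80.6
```

```bash
cat > leaf.py <<'E'
from h import *
p=viewer.camera('top');save(p,'top_leaf.png');P=cloud(p);z=P[...,2];c=cv2.cvtColor(p['color'],cv2.COLOR_RGB2HSV).astype(int)
green=(c[...,0]>45)&(c[...,0]<85)&(c[...,1]>90)
for n,x0,x1,y0,y1 in(('old',.605,.68,.205,.29),('new',.57,.68,-.03,.08)):
    m=(P[...,0]>x0)&(P[...,0]<x1)&(P[...,1]>y0)&(P[...,1]<y1)&(z>.012)&(z<.035)&~green
    q=P[m];k=(q[:,:2]*1e3).astype(np.float32)
    vx,vy,a,b=cv2.fitLine(k,cv2.DIST_HUBER,0,.01,.01).ravel();print(n,len(k),q.mean(0).round(4),np.degrees(np.arctan2(vy,vx)).round(1))
for t in('old_leaf_mid','new_leaf_mid','new_bracket_corner','gauge_pivot','blade_mid'):
    for d in finder.pinpoint(p,t)[:3]: print(t,round(d['p'],2),onz(p,d['position'],.011).round(4))
E
python3 leaf.py
```

```text
old 65 [0.6316 0.2511 0.0189] 45.3
new 2 [0.6274 0.0458 0.0161] -25.9
old_leaf_mid 0.76 [0.248  0.3262 0.011 ]
old_leaf_mid 0.57 [0.6288 0.2494 0.011 ]
old_leaf_mid 0.2 [0.4403 0.4001 0.011 ]
new_leaf_mid 0.58 [ 0.3531 -0.2596  0.011 ]
new_bracket_corner 0.61 [ 0.3148 -0.2509  0.011 ]
```

The force jumped from 5 to 8.7 N with no travel, so the gauge is home. A small extra push and hold.

Call:
move_arm(offset=[[-0.03, 0, 0], [0, 0, 0], [0, 0, 0], [0, 0, 0], [0, 0, 0]], twist=[[0, 0, 0], [0, 0, 0], [0, 0, 0], [0, 0, 0], [0, 0, 0]], grip=[0, 0, 0, 0, 0])

```text
time: 30.55
ee_pos: [0.494, -0.0051, 0.0469]
tcp_rot: [179.9, -0.3, 173.0]
wrist_force: [-9.4, 8.8, -1.3]
opening: 0.0147
grasp_force: 80.7
```

Call:
move_arm(offset=[[0.3, 0, 0], [1, 0.1, 0], [2, 0.3, 0], [2.5, 0.5, 0], [2.5, 0.6, 0]], twist=[[0, 0, 0], [0, 0, 0], [0, 0, 0], [0, 0, 0], [0, 0, 0]], grip=[0, 0, 0, 0, 0])

```text
time: 31.05
ee_pos: [0.4145, 0.0186, 0.0476]
tcp_rot: [-179.9, -0.1, 172.9]
wrist_force: [-0.9, 0.5, -3.2]
opening: 0.0144
grasp_force: 80.5
```

Call:
move_arm(offset=[[0, 0, 0], [0, 0, 0.03], [0, 0, 0], [0, 0, 0], [0, 0, 0]], twist=[[0, 0, 0], [0, 0, 0], [0, 0, 0], [0, 0, 0], [0, 0, 0]], grip=[0, 0, 0.5, 0.5, 0.5])

```text
time: 31.55
ee_pos: [0.4163, 0.0187, 0.0478]
tcp_rot: [-180.0, -0.0, 173.0]
wrist_force: [-0.6, -0.5, -1.2]
opening: 0.0426
grasp_force: 0.0
```

Call:
move_arm(offset=[[0, 0, -2], [0, 0, -3.5], [0, 0, -4], [4, 0, -4], [4, 0, -2]], twist=[[0, 0, 0], [0, 0, 0], [0, 0, 0], [0, 0, 0], [0, 0, 0]], grip=[0.5, 0.5, 0.5, 0.5, 0.5])

```text
time: 32.05
ee_pos: [0.3412, 0.028, 0.2005]
tcp_rot: [180.0, 0.1, 172.9]
wrist_force: [-0.2, 0.2, 0.9]
opening: 0.0427
grasp_force: 0.0
```

```bash
python3 leaf.py; python3 - <<'E'
from h import *
o=bot.get_obs();print(o['ee_pos'].round(3))
p=viewer.camera('wrist');P=cloud(p,o);z=P[...,2];c=cv2.cvtColor(p['color'],cv2.COLOR_RGB2HSV).astype(int);g=(c[...,0]>45)&(c[...,0]<85)&(c[...,1]>90)
for n,b in(('alu',(.583,.68,-.03,.1,.016,.024)),('copper',(.6,.68,.2,.3,.016,.024)),('red/lever',(.44,.53,-.02,.04,.021,.03)),('block',(.38,.45,-.02,.04,.05,.06))):
    q=P[(P[...,0]>b[0])&(P[...,0]<b[1])&(P[...,1]>b[2])&(P[...,1]<b[3])&(z>b[4])&(z<b[5])&~g]
    if len(q)<5: print(n,len(q));continue
    k=(q[:,:2]*1e3).astype(np.float32);vx,vy,*_=cv2.fitLine(k,cv2.DIST_HUBER,0,.01,.01).ravel()
    print(n,len(q),q.mean(0).round(4),q[:,2].max().round(4),'ang',np.degrees(np.arctan(vy/vx)).round(2))
E
```

```text
old 66 [0.6314 0.2507 0.0186] 45.9
new 80 [0.6047 0.006  0.0184] 45.2
old_leaf_mid 0.64 [0.2526 0.3189 0.011 ]
old_leaf_mid 0.49 [0.6245 0.241  0.011 ]
old_leaf_mid 0.41 [0.4483 0.4124 0.011 ]
new_leaf_mid 0.63 [ 0.3621 -0.2529  0.011 ]
new_leaf_mid 0.54 [0.6169 0.0124 0.011 ]
new_leaf_mid 0.25 [0.403  0.0208 0.011 ]
new_bracket_corner 0.81 [ 0.5715 -0.0293  0.011 ]
new_bracket_corner 0.5 [ 0.3192 -0.2489  0.011 ]
gauge_pivot 0.67 [0.4896 0.0141 0.011 ]
gauge_pivot 0.5 [0.7817 0.0538 0.011 ]
blade_mid 0.7 [0.5188 0.0382 0.011 ]
[0.341 0.028 0.197]
alu 0
copper 0
red/lever 288 [0.4646 0.0119 0.0227] 0.025 ang -7.16
block 377 [0.412  0.0185 0.0545] 0.0563 ang -7.14
```

The aluminium leaf reads 45.2° and the copper leaf 45.3 to 45.9°. The gauge lies flat, locked and clear, so I hand in.

```bash
python3 -c "
from workcell import bot
print(bot.job_done())"
```

```text
the job is handed in; nothing more can be done
None
```

I copied the copper leaf's angle to the aluminium leaf and handed the job in at about 32 s; in the top camera they read 45.2° (aluminium) and 45.3–45.9° (copper). The gauge is still locked, lying flat about 90 mm from the new corner; the hand-in returned no verdict.

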